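Shut the blue vacuum valve with the slot key

ROBOT

A 7-joint arm with a two-finger parallel gripper is mounted at the origin on a cart in front of the work surface, level with it; the furniture and walls round the work are solid. World frame = base frame: x ahead of the robot, y to its left, z up, the work surface at z = 0. Lengths are in m, angles in rad, forces in N, time in s.
With the tool pointing down it reaches from about 0.425 to 0.875 m from the base axis. Payload 4.7 kg.
Tool frame: the origin (TCP) lies midway between the tips of the shut fingers; the grasp point (between the pads) lies 19 mm behind it; z points along the fingers, y is the direction in which the jaws open and shut (so a half turn about z gives the same grasp; the last joint's range is limited). The gripper opens to 87 mm and grips with 3 to 60 N. Pads are 19 mm wide; open, the fingers measure 117 mm over their backs; the gripper's body (75 mm by 190 mm) begins 51 mm behind the grasp point.
Start: joints at [1.237, 0.321, -0.07, 1.45, 0.023, 1.371, -0.057], TCP at [0.222, -0.611, 0.223] pointing down, gripper open.
Joint ranges: [-2.86, 2.86], [-0.3, 2.09], [-1.38, 1.24], [0.06, 2.45], [-1.56, 4.7], [0.09, 2.05], [-2.69, 2.69]. Speed limits (rad/s): [2.57, 2.57, 3.14, 3.14, 3.14, 3.14, 3.14].

INTERFACE

Orientations are given as a rotation vector (axis times angle).
In Python, from bench import * gives the robot as it stands. The module is installed in compiled form; this text tells all that it offers.
- The arm moves only by the tool play_rows, never from a script. Its argument "series" is one flat list of numbers, 7 for each row, row after row: the opening in per cent of the stroke, from 0 (shut) to 100 (fully open), then the shift along the tool's x, y, z in m, then the turn, a rotation vector about the tool's x, y, z in degrees. In form: [fingers, tx, ty, tz, rx, ry, rz, fingers, tx, ty, tz, rx, ry, rz, ...]. A call has 1 to 10 rows; each row is the pose to reach, as a shift and turn from the pose commanded when the call began, along the tool's axes at that moment; what a row does not reach only later rows make up. A row lasts 1/12 s, in which the tool goes at most 41.7 mm and 7.16 degrees, less where a joint would pass 70% of its speed; a pose out of reach is approached as far as the arm can. A call with a gripper value outside its range is refused whole. The fingers move at their own pace and stop on an object; "force" is the grip in N (left out, the last holds). Time passes only in rows, so rows that repeat a pose let the fingers close. It gives the time, the measured TCP pose, the force and the opening at its end, in the units of the state.
- get_state(): the state, without advancing time (a new reading comes with each control period).
- get_image(name): name is "scene" or "top"; returns a dict with "frame" (384x512x3 uint8, red, green, blue), "fx", "fy", "cx", "cy" (pixels), "D" ([k1, k2, p1, p2, k3] as OpenCV has them; the pictures are not rectified), "R" (3x3) and "t" (3): a world point X has camera coordinates R X + t. Camera axes: x right, y down, z forward; pixel columns grow to the right and rows downward; lengths in m; the calibration is good to about 2 mm. A picture is of the moment at which its call begins. There is no depth.
- close_job(): hands the job in, once; it reports no verdict.
The state is a dict: "time": time; "joint_positions": joint angles; "qd": joint speeds; "joint_torque": joint torques, N m; "position": TCP position; "tool_rot": TCP orientation; "ft_force": force on the tool from outside, world axes, zero at the start; "torque": the same for the moment, N m; "grip_width": opening from 0.0 (shut) to 1.0 (fully open).
Only numpy, scipy, OpenCV 4.12 (cv2) and the standard library are available. Lean on these libraries where they do the work, as an engineer would, in place of code of your own. Each camera call takes 0.05 s, during which the arm holds its last target.

TASK

Shut the vacuum valve with the blue collar: take the red-handled slot key out of its grey stand, push its blade fully into the slot of the blue valve's captive steel knob, turn it clockwise to the knob's stop (about an eighth of a turn) and leave the key standing upright in the slot. Turn that knob only with the key, and leave the knob of the yellow valve as it is.

Things in the scene. Friction and masses are not known exactly. Their poses are not given: they have to be found in the camera images.
- slot_key: Red-handled key, 0.14 kg, upright in grey block 36 mm high (flange on its top, blade in a loose hole). Origin: centre of underside of steel flange (44 mm wide, 6 thick), z up. Below: blade 24 mm deep, 22 wide (x), 6 thick (y), tapering in its last 10 mm to 14x3. Above: 14 mm stem; bar handle 56 (x) x 16 mm (y), 32 to 60 mm above origin: pinch it across y. A half turn about z changes nothing.
- blue_slot (a point): Centre of slot mouth on the flat steel knob (62 mm wide, 52 mm above bench, flush in an 84 mm blue collar). z up, x along slot, turns with knob. Slot 30 mm (x) x 11 mm (y), 28 deep; mouth bevelled to 40x21 over 9 mm. Blade fully in: flange flat on the face, key origin here, key x along slot, 13 degrees free play either way; flange keeps it upright. Collar dots: white = open, black = shut.
- blue_knob (a joint): Angle of the blue valve's knob, rad: 0 open, grows clockwise seen from above, stop at 0.8 (shut); starts between 0 and 0.15. Rubs with about 0.15 N m and stays where it is left. To reach the stop despite the play, turn the key about 60 degrees (1.05 rad) clockwise from the slot's starting direction.
- yellow_knob (a joint): Angle of the knob of the like valve with the yellow collar, same mechanism; leave it alone. The valves stand left and right of a fixed 148 mm tall beaker holding glass rods (tips about 200 mm above the bench), in either order, the key to the right of both: carry it high over the beaker. Brass hose stubs reach 68 mm from each valve's axis at front and back, 18 mm up.
Mind the look-alikes: they are no part of the job. Leave any green or purple look-alike of the slot_key alone.

How it is judged:
By the outcome, as a careful person would: the job done as asked, in the order asked, and still so for the second after the job is handed in, with the robot touching nothing.
It also fails if it takes over 46 s, if anything falls off the work surface, if the arm or the gripper's body presses on something with over 40 N, if the wrist force passes 120 N, or if a joint passes its speed limit or range.

## Working session

There is one attempt and no reset: what is moved stays moved. The work goes in short steps, Python scripts to look and compute and a tool call to move; the robot and the scene stay as the last step left them, time stands still between calls to the robot, and variables do not carry over. Pictures are saved under pics/ and viewed, and the job is handed in when it is done.

Besides the shell and the picture viewer there is one more tool, called after "Call:" as name(argument=value, ...) on one line, values as JSON. play_rows: Moves the arm, as the interface text tells. Its arguments: {"type":"object","properties":{"series":{"type":"array"},"force":{"type":"number"}},"required":["series"]}

```bash
mkdir -p pics; cat > h.py <<'E'
import numpy as np, cv2
from bench import *
def K(im): return np.array([[im['fx'],0,im['cx']],[0,im['fy'],im['cy']],[0,0,1.]])
def ray(im,px,z):
    p=np.array(px,float).reshape(-1,1,2)
    u=cv2.undistortPoints(p,K(im),np.array(im['D'],float)).reshape(-1,2)
    R=np.array(im['R']);t=np.array(im['t']);C=-R.T@t
    d=np.c_[u,np.ones(len(u))]@R
    s=(z-C[2])/d[:,2]
    return C+d*s[:,None]
def proj(im,X):
    R=np.array(im['R']);t=np.array(im['t'])
    return cv2.projectPoints(np.array(X,float).reshape(-1,1,3),cv2.Rodrigues(R)[0],t,K(im),np.array(im['D'],float))[0].reshape(-1,2)
def save(im,n): cv2.imwrite('pics/'+n+'.png',cv2.cvtColor(im['frame'],cv2.COLOR_RGB2BGR))
def get(n):
    im=get_image(n); return im
E
python3 - <<'E'
from h import *
for n in('scene','top'):
    im=get(n);save(im,n+'0');R=np.array(im['R']);print(n,-R.T@np.array(im['t']),R[2],im['fx'])
print(get_state())
E
```

```text
scene [-0.48496867 -0.53760587  0.89789062] [ 0.72333347  0.35245374 -0.59377189] 461.654854349212
top [ 0.42658454 -0.05568849  1.42890204] [ 0.04560365 -0.0094991  -0.99891445] 466.0700732084046
{'time': 0.1, 'joint_positions': array([ 1.23712827,  0.32174105, -0.07009828,  1.45155319,  0.02257134,
        1.37078145, -0.0569176 ]), 'qd': array([-0.00093518, -0.00218486,  0.00202076, -0.00435873,  0.0011776 ,
       -0.00031877,  0.00064619]), 'joint_torque': array([-1.11045817e-04, -4.92572021e+01, -4.05666931e-01, -3.13403964e+01,
       -6.42747106e-02,  3.94294015e-02,  3.43535930e-05]), 'position': array([ 0.22132551, -0.61063735,  0.22157595]), 'tool_rot': array([-3.09257909e+00, -5.43263941e-01,  5.53447885e-04]), 'ft_force': array([-0.10132306, -0.00312134,  0.9054192 ]), 'torque': array([-0.03019138,  0.00452709,  0.00715978]), 'grip_width': 0.9999998768256775}
```

View pics/scene0.png

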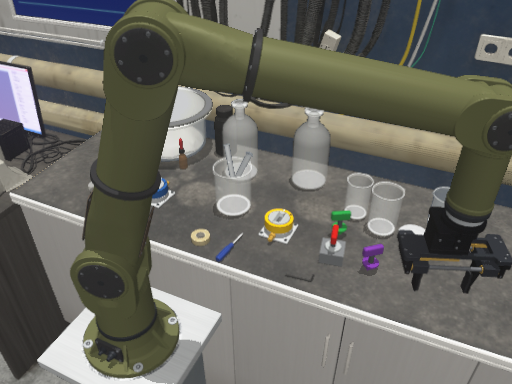

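View pics/top0.png

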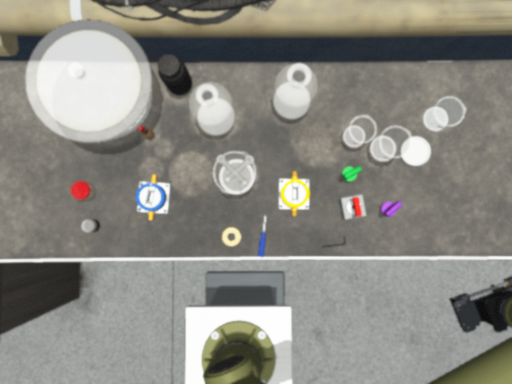

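The top view shows the red key at about (355,207), the blue valve at (152,197), the yellow one at (294,193) and the beaker at (235,175). Next I'll zoom in.

```bash
python3 - <<'E'
from h import *
im=get('top');f=cv2.cvtColor(im['frame'],cv2.COLOR_RGB2BGR)
np.save('top.npy',f)
a=cv2.resize(f[172:222,127:177],(400,400),interpolation=cv2.INTER_CUBIC)
b=cv2.resize(f[180:230,330:380],(400,400),interpolation=cv2.INTER_CUBIC)
cv2.imwrite('pics/crop1.png',np.hstack([a,b]))
s=get('scene');g=cv2.cvtColor(s['frame'],cv2.COLOR_RGB2BGR)
a=cv2.resize(g[205:275,300:370],(400,400),interpolation=cv2.INTER_CUBIC)
b=cv2.resize(g[155:225,130:200],(400,400),interpolation=cv2.INTER_CUBIC)
cv2.imwrite('pics/crop2.png',np.hstack([b,a]))
hsv=cv2.cvtColor(f,cv2.COLOR_BGR2HSV)
def comp(m,n,x0,x1,y0,y1):
    k=np.zeros_like(m);k[y0:y1,x0:x1]=m[y0:y1,x0:x1]
    ys,xs=np.nonzero(k);p=np.c_[xs,ys].astype(np.float32)
    print(n,len(p),p.mean(0),cv2.minAreaRect(p),cv2.minEnclosingCircle(p));return p
red=cv2.inRange(hsv,(0,130,60),(8,255,255))|cv2.inRange(hsv,(172,130,60),(180,255,255))
p=comp(red,'red',330,380,180,230)
print(ray(im,[p.mean(0)],0.036+.06))
bl=cv2.inRange(hsv,(100,120,40),(125,255,255))
p=comp(bl,'blue',127,177,172,222)
c=cv2.minEnclosingCircle(p)[0];print(ray(im,[c],0.052))
(cx,cy),ax,an=cv2.fitEllipse(cv2.convexHull(p));print(cx,cy,ax,ray(im,[(cx,cy)],.052))
print(f[190:206,144:162].sum(2)//3)
E
```

```text
red 102 [356.62744 206.41176] ((356.55767822265625, 206.2884521484375), (18.43491554260254, 5.687368392944336), 78.69007110595703) ((358.0, 206.0), 9.219644546508789)
[[ 0.44901685 -0.34105766  0.096     ]]
blue 177 [151.0339  197.32204] ((150.0, 196.5), (25.0, 28.0), 90.0) ((150.0, 197.0), 14.560319900512695)
[[0.48003084 0.2580034  0.052     ]]
150.0453643798828 196.69778442382812 (26.054723739624023, 29.469694137573242) [[0.4809194  0.25787713 0.052     ]]
[[250 251 248 236 213 202 214 224 228 224 228 242 247 241 214 171 152 142]
 [251 251 247 230 195 176 180 199 206 205 224 243 249 247 234 200 169 151]
 [251 250 246 224 185 159 171 210 224 223 233 246 250 249 244 224 186 159]
 [251 250 244 222 176 150 178 232 243 239 241 248 250 250 247 235 201 165]
 [251 249 241 213 170 150 191 240 247 243 244 249 251 250 249 242 214 173]
 [250 248 234 200 165 159 207 242 246 241 245 249 250 251 250 245 221 176]
 [250 247 228 191 159 173 226 246 244 240 246 250 251 250 250 246 223 179]
 [250 245 222 179 155 184 237 248 244 241 247 250 251 251 250 246 224 179]
 [249 242 215 173 151 190 240 248 243 243 249 250 251 251 250 245 223 179]
 [248 236 202 165 152 197 240 247 241 244 249 251 251 251 250 243 217 173]
 [247 229 190 159 158 205 240 244 240 246 250 251 251 250 249 236 202 166]
 [246 224 187 165 171 208 235 238 240 247 250 251 251 250 244 222 180 156]
 [245 226 200 188 185 196 214 224 239 248 250 251 250 248 235 202 165 149]
 [243 229 225 224 222 216 204 219 240 249 250 250 248 240 218 181 155 140]
 [236 236 241 244 243 239 227 227 243 250 250 247 239 219 186 161 146 129]
 [219 234 244 247 248 246 239 236 243 248 244 233 209 181 159 147 134 113]]
```

View pics/crop1.png

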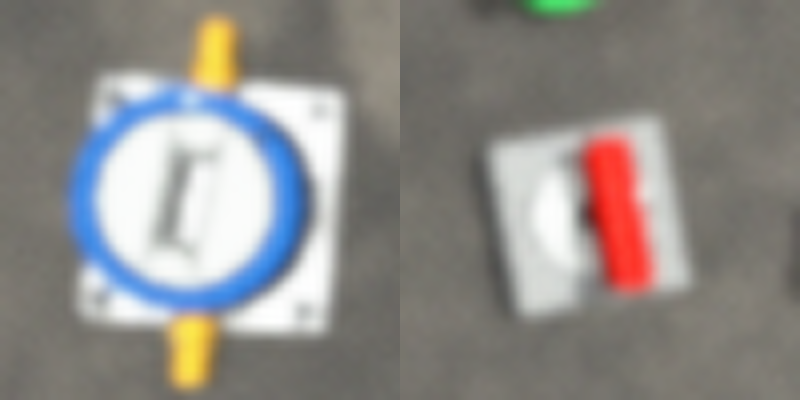

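View pics/crop2.png

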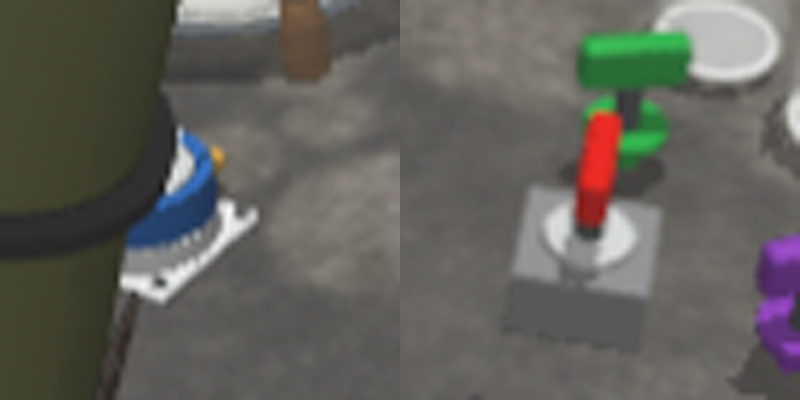

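The key's handle leans about 10° to +y. The slot leans about 10° to -y, and the collar dots agree with the knob being near 0.1 rad. Next I'll refine both positions with two views.

```bash
cat >> h.py <<'E'
from scipy.spatial.transform import Rotation as Ro
def target(yawx_deg, sgn):  # key x yaw; tool y perpendicular to it
    a=np.radians(yawx_deg); y=sgn*np.array([-np.sin(a),np.cos(a),0]); z=np.array([0,0,-1.]); return np.c_[np.cross(y,z),y,z]
def delta(p,Rt):
    s=get_state();R0=Ro.from_rotvec(s['tool_rot']).as_matrix();p0=np.array(s['position'])
    print('t',round(s['time'],2),'pos',p0.round(4),'j',np.round(s['joint_positions'],2),'F',np.round(s['ft_force'],1),'T',np.round(s['torque'],2),'g',round(s['grip_width'],3))
    print('shift',(R0.T@(np.array(p)-p0)).round(4),'turn',np.degrees(Ro.from_matrix(R0.T@Rt).as_rotvec()).round(2))
E
python3 - <<'E'
from h import *
T=get('top');S=get('scene')
def red(im,x0,x1,y0,y1):
    h=cv2.cvtColor(im['frame'],cv2.COLOR_RGB2HSV)
    m=cv2.inRange(h,(0,130,60),(8,255,255))|cv2.inRange(h,(172,130,60),(180,255,255))
    ys,xs=np.nonzero(m[y0:y1,x0:x1]);p=np.c_[xs+x0,ys+y0].astype(np.float32);return p
p=red(T,330,380,180,230);q=red(S,315,350,215,255)
def line(im,c):
    a=ray(im,[c],0.)[0];b=ray(im,[c],.3)[0];d=b-a;return a,d/np.linalg.norm(d)
a,d=line(T,p.mean(0));b,e=line(S,q.mean(0))
M=np.c_[d,-e];st=np.linalg.lstsq(M,b-a,rcond=None)[0]
print('tri',a+d*st[0],b+e*st[1],len(q))
print('top z.082',ray(T,[p.mean(0)],.082), 'scene z.082',ray(S,[q.mean(0)],.082))
W=ray(T,p,.082)[:,:2];u,s,v=np.linalg.svd(W-W.mean(0));print('yaw',np.degrees(np.arctan2(v[0,1],v[0,0])))
print('knob', ray(T,[(149.8,196.5)],.052), 'beaker',ray(T,[(235,176)],.1))
print('slot ends',ray(T,[(127+(160-.0)/8-.45,172+248/8-.45),(127+182/8-.45,172+140/8-.45),(127+199/8-.45,172+262/8-.45),(127+218/8-.45,172+150/8-.45)],.052))
R0=Ro.from_rotvec(get_state()['tool_rot']).as_matrix();print(R0.round(3))
for s in(1,-1): delta([.45,-.338,.17],target(10.5,s))
E
```

```text
tri [ 0.44926944 -0.34427086  0.0809918 ] [ 0.45006132 -0.3462634   0.08143172] 115
top z.082 [[ 0.44925247 -0.34405501  0.082     ]] scene z.082 [[ 0.44941051 -0.34639658  0.082     ]]
yaw -169.97184547086405
knob [[0.48150434 0.25859586 0.052     ]] beaker [[0.53719734 0.00613625 0.1       ]]
slot ends [[0.46376002 0.26793432 0.052     ]
 [0.5034447  0.26019407 0.052     ]
 [0.45855073 0.25370675 0.052     ]
 [0.49971332 0.2470473  0.052     ]]
[[ 0.94   0.341 -0.   ]
 [ 0.341 -0.94   0.   ]
 [-0.    -0.001 -1.   ]]
t 0.3 pos [ 0.2215 -0.611   0.2222] j [ 1.24  0.32 -0.07  1.45  0.02  1.37 -0.06] F [-0.3 -0.1  1.1] T [ 0.05  0.02 -0.  ] g 1.001
shift [ 0.3079 -0.1787  0.0523] turn [-1.0000e-02 -4.0000e-02 -1.7057e+02]
t 0.3 pos [ 0.2215 -0.611   0.2222] j [ 1.24  0.32 -0.07  1.45  0.02  1.37 -0.06] F [-0.3 -0.1  1.1] T [ 0.05  0.02 -0.  ] g 1.001
shift [ 0.3079 -0.1787  0.0523] turn [-0.03  0.01  9.43]
```

Call:
play_rows(series=[100,0.031,-0.018,0,0,0,-7,100,0.062,-0.036,0,0,0,-14,100,0.093,-0.054,0,0,0,-21,100,0.124,-0.072,0,0,0,-28,100,0.155,-0.09,0,0,0,-35,100,0.186,-0.108,0,0,0,-42,100,0.217,-0.126,0,0,0,-49,100,0.248,-0.144,0,0,0,-56,100,0.278,-0.162,0,0,0,-63,100,0.304,-0.182,0,0,0,-70], force=30)

```text
time: 1.13
position: [0.4468, -0.3346, 0.2227]
tool_rot: [2.215, 2.227, 0.001]
ft_force: [0.4, -0.1, 0.3]
grip_width: 1.003
```

Call:
play_rows(series=[100,0,0,0,0,0,-7,100,0,0,0,0,0,-14,100,0,0,0,0,0,-21,100,0,0,0,0,0,-28,100,0,0,0,0,0,-35,100,0,0,0,0,0,-42,100,0,0,0,0,0,-49,100,0,0,0,0,0,-56,100,0,0,0,0,0,-63,100,0,0,0,0,0,-70])

```text
time: 1.97
position: [0.4452, -0.3364, 0.2226]
tool_rot: [-0.538, -3.095, 0.0]
ft_force: [-0.5, -0.0, 0.6]
grip_width: 0.999
```

```bash
python3 - <<'E'
from h import *
delta([.4494,-.345,.063],target(10,1))
E
```

```text
t 1.97 pos [ 0.4452 -0.3364  0.2226] j [ 1.05  0.16 -0.5   1.67  0.08  1.34  1.76] F [-0.5 -0.   0.6] T [ 0.07 -0.18 -0.01] g 0.999
shift [-0.0069 -0.0067  0.1596] turn [-1.000e-02 -0.000e+00 -2.973e+01]
```

Call:
play_rows(series=[100,-0.002,-0.002,0,0,0,-7,100,-0.004,-0.004,0,0,0,-14,100,-0.006,-0.006,0,0,0,-21,100,-0.007,-0.007,0.01,0,0,-28,100,-0.007,-0.007,0.03,0,0,-29.7,100,-0.007,-0.007,0.055,0,0,-29.7,100,-0.007,-0.007,0.075,0,0,-29.7,100,-0.007,-0.007,0.085,0,0,-29.7,100,-0.007,-0.007,0.09,0,0,-29.7,100,-0.007,-0.007,0.09,0,0,-29.7])

```text
time: 2.8
position: [0.4491, -0.3451, 0.1319]
tool_rot: [0.264, -3.13, -0.002]
ft_force: [-0.4, 0.1, -0.5]
grip_width: 1.001
```

```bash
python3 - <<'E'
from h import *
delta([.4494,-.345,.063],target(10,1))
S=get('scene');g=cv2.cvtColor(S['frame'],cv2.COLOR_RGB2BGR)
cv2.imwrite('pics/pre.png',cv2.resize(g[140:290,270:430],(640,600),interpolation=cv2.INTER_CUBIC))
E
```

```text
t 2.8 pos [ 0.4491 -0.3451  0.1319] j [ 1.08  0.25 -0.53  1.76  0.14  1.17  2.24] F [-0.4  0.1 -0.5] T [ 0.09 -0.12  0.06] g 1.001
shift [-0.0004 -0.      0.0689] turn [ 0.06 -0.05 -0.37]
```

View pics/pre.png

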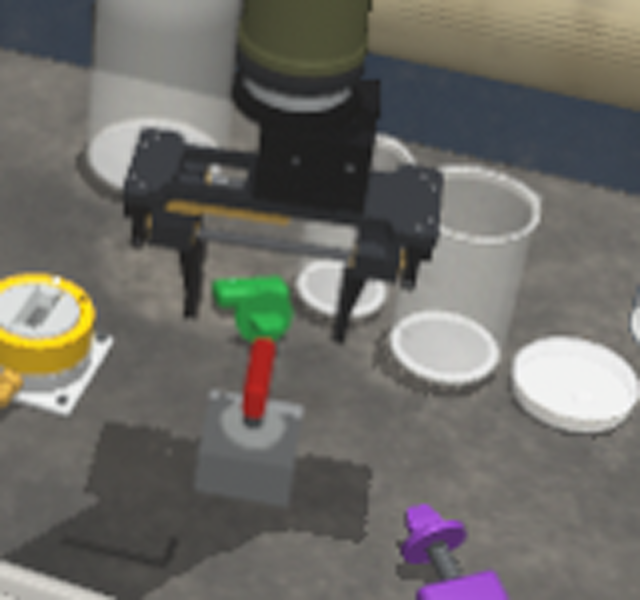

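The open fingers straddle the red handle, at about (258,385), and clear the green key. I'll descend and grip.

Call:
play_rows(series=[100,0,0,0.015,0,0,0,100,0,0,0.03,0,0,0,100,0,0,0.045,0,0,0,100,0,0,0.058,0,0,0,100,0,0,0.066,0,0,0,100,0,0,0.068,0,0,0,50,0,0,0.068,0,0,0,5,0,0,0.068,0,0,0,5,0,0,0.068,0,0,0,5,0,0,0.068,0,0,0], force=30)

```text
time: 3.68
position: [0.45, -0.3458, 0.0654]
tool_rot: [-0.264, 3.129, -0.002]
ft_force: [-0.3, 0.5, -0.2]
grip_width: 0.782
```

Call:
play_rows(series=[5,0,0,0,0,0,0,5,0,0,0,0,0,0,5,0,0,0,0,0,0,5,0,0,0,0,0,0,5,0,0,0,0,0,0])

```text
time: 4.1
position: [0.4495, -0.3454, 0.0646]
tool_rot: [0.264, -3.13, 0.0]
ft_force: [-0.1, 0.1, 0.4]
grip_width: 0.4
```

```bash
python3 - <<'E'
from h import *
delta([.4494,-.345,.30],target(10,1))
E
```

```text
t 4.1 pos [ 0.4495 -0.3454  0.0646] j [ 1.06  0.32 -0.52  1.82  0.18  1.04  2.21] F [-0.1  0.1  0.4] T [ 0.08 -0.16 -0.  ] g 0.4
shift [-0.      0.0004 -0.2354] turn [-0.01 -0.   -0.37]
```

Call:
play_rows(series=[5,0,0,0,0,0,0,5,0,0,0,0,0,0,5,0,0,0,0,0,0,5,0,0,0,0,0,0,5,0,0,0,0,0,0,5,0,0,0,0,0,0])

```text
time: 4.6
position: [0.4494, -0.3454, 0.0645]
tool_rot: [0.264, -3.13, 0.0]
ft_force: [-0.1, -1.2, -0.9]
grip_width: 0.184
```

```bash
python3 - <<'E'
from h import *
delta([.4494,-.345,.30],target(10,1))
E
```

```text
t 4.6 pos [ 0.4494 -0.3454  0.0645] j [ 1.06  0.32 -0.52  1.82  0.18  1.04  2.21] F [-0.1 -1.2 -0.9] T [ 0.05 -0.14 -0.06] g 0.184
shift [-0.      0.0004 -0.2355] turn [-0.   -0.01 -0.37]
```

Opening of 16 mm means the handle is gripped. Next comes the lift.

Call:
play_rows(series=[5,0,0,0,0,0,0,5,0,0,-0.01,0,0,0,5,0,0,-0.03,0,0,0,5,0,0,-0.06,0,0,0,5,0,0,-0.095,0,0,0,5,0,0,-0.13,0,0,0,5,0,0,-0.165,0,0,0,5,0,0,-0.2,0,0,0,5,0,0,-0.225,0,0,0,5,0,0,-0.235,0,0,0], force=45)

```text
time: 5.43
position: [0.4509, -0.3458, 0.3048]
tool_rot: [-0.264, 3.126, -0.008]
ft_force: [0.9, 0.4, -0.1]
grip_width: 0.181
```

```bash
python3 - <<'E'
from h import *
delta([.47,-.02,.32],target(0,1))
S=get('scene');g=cv2.cvtColor(S['frame'],cv2.COLOR_RGB2BGR)
cv2.imwrite('pics/lift.png',cv2.resize(g[100:290,250:430],(600,600),interpolation=cv2.INTER_CUBIC))
E
```

```text
t 5.43 pos [ 0.4509 -0.3458  0.3048] j [ 1.09  0.15 -0.54  1.52  0.08  1.49  2.29] F [ 0.9  0.4 -0.1] T [ 0.08 -0.2  -0.02] g 0.181
shift [-0.0735  0.3179 -0.0167] turn [-0.3   0.27  9.65]
```

View pics/lift.png

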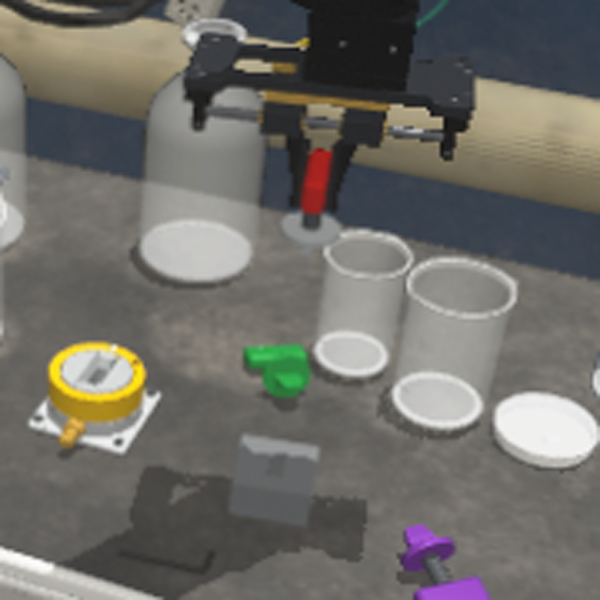

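The key hangs upright at (315,190) and the stand at (275,480) is empty. I'll carry it high past the beaker.

Call:
play_rows(series=[5,-0.004,0.018,-0.003,0,0,1,5,-0.011,0.05,-0.007,0,0,2,5,-0.019,0.085,-0.012,0,0,3,5,-0.027,0.12,-0.017,0,0,4,5,-0.036,0.155,-0.017,0,0,5,5,-0.044,0.19,-0.017,0,0,6,5,-0.052,0.225,-0.017,0,0,7,5,-0.06,0.26,-0.017,0,0,8,5,-0.067,0.292,-0.017,0,0,9,5,-0.073,0.318,-0.017,0,0,9.6])

```text
time: 6.32
position: [0.4671, -0.0165, 0.3148]
tool_rot: [0.003, -3.139, -0.001]
ft_force: [-0.0, -0.8, -1.5]
grip_width: 0.178
```

```bash
python3 - <<'E'
from h import *
delta([.4815,.2586,.3],target(-10,1))
E
```

```text
t 6.32 pos [ 0.4671 -0.0165  0.3148] j [ 0.87 -0.1  -0.81  1.7  -0.07  1.51  1.63] F [-0.  -0.8 -1.5] T [ 0.08 -0.17 -0.02] g 0.178
shift [-0.015   0.275   0.0149] turn [ 0.02 -0.15 10.11]
```

Call:
play_rows(series=[5,-0.001,0.018,0,0,0,1,5,-0.003,0.048,0,0,0,2,5,-0.005,0.08,0,0,0,3,5,-0.006,0.11,0,0,0,4,5,-0.008,0.14,0,0,0,5,5,-0.01,0.17,0,0,0,6,5,-0.012,0.2,0,0,0,7,5,-0.013,0.23,0.005,0,0,8,5,-0.014,0.258,0.01,0,0,9,5,-0.015,0.274,0.015,0,0,10])

```text
time: 7.15
position: [0.4812, 0.2577, 0.2996]
tool_rot: [-0.268, -3.127, -0.002]
ft_force: [-1.4, -0.5, -1.4]
grip_width: 0.179
```

```bash
python3 - <<'E'
from h import *
delta([.4815,.2586,.16],target(-10,1))
E
```

```text
t 7.15 pos [0.4812 0.2577 0.2996] j [ 0.47  0.21 -1.14  1.56  0.19  1.5   0.72] F [-1.4 -0.5 -1.4] T [ 0.09 -0.1   0.01] g 0.179
shift [-0.0006  0.0008  0.1396] turn [ 0.05 -0.19  0.21]
```

Call:
play_rows(series=[5,0,0.001,0.01,0,0,0,5,0,0.001,0.03,0,0,0,5,0,0.001,0.055,0,0,0,5,0,0.001,0.085,0,0,0,5,0,0.001,0.115,0,0,0,5,0,0.001,0.14,0,0,0,5,0,0.001,0.155,0,0,0,5,0,0.001,0.165,0,0,0,5,0,0.001,0.168,0,0,0,5,0,0.001,0.168,0,0,0])

```text
time: 7.98
position: [0.4828, 0.2544, 0.1326]
tool_rot: [-0.273, -3.128, 0.002]
ft_force: [0.0, -0.9, -0.7]
grip_width: 0.18
```

```bash
python3 - <<'E'
from h import *
delta([.4815,.2586,.0805],target(-10,1))
S=get('scene');T=get('top')
g=cv2.cvtColor(S['frame'],cv2.COLOR_RGB2BGR);t=cv2.cvtColor(T['frame'],cv2.COLOR_RGB2BGR)
a=cv2.resize(g[120:220,100:200],(400,400),interpolation=cv2.INTER_CUBIC)
b=cv2.resize(t[150:250,100:200],(400,400),interpolation=cv2.INTER_CUBIC)
cv2.imwrite('pics/v.png',np.hstack([a,b]))
E
```

```text
t 7.98 pos [0.4828 0.2544 0.1326] j [ 0.39  0.34 -1.08  1.8   0.32  1.2   0.62] F [ 0.  -0.9 -0.7] T [ 0.08 -0.15 -0.03] g 0.18
shift [0.0019 0.004  0.052 ] turn [-0.07 -0.09  0.01]
```

View pics/v.png

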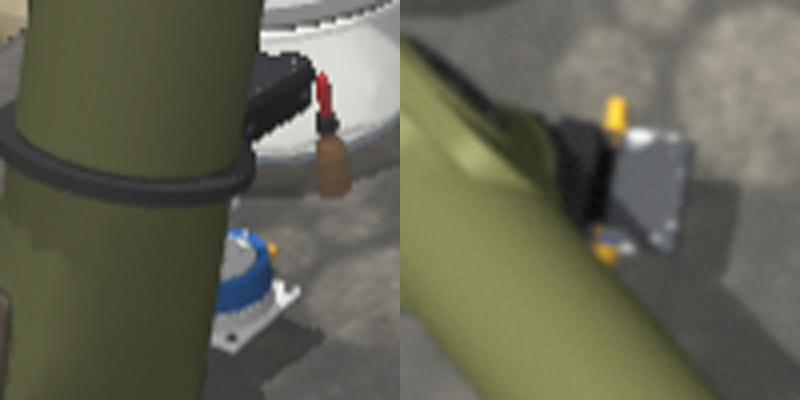

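Both views of the slot are blocked by the arm, so I'll settle and rely on pose and force.

Call:
play_rows(series=[5,0,0,0,0,0,0,5,0,0,0,0,0,0,5,0,0,0,0,0,0])

```text
time: 8.33
position: [0.4838, 0.2556, 0.1343]
tool_rot: [0.273, 3.128, 0.0]
ft_force: [-0.6, 0.9, -0.8]
grip_width: 0.18
```

```bash
python3 - <<'E'
from h import *
delta([.4815,.2586,.0805],target(-10,1))
E
```

```text
t 8.33 pos [0.4838 0.2556 0.1343] j [ 0.39  0.34 -1.08  1.79  0.32  1.2   0.61] F [-0.6  0.9 -0.8] T [ 0.1  -0.09 -0.  ] g 0.18
shift [0.0028 0.0026 0.0538] turn [0.02 0.08 0.03]
```

Call:
play_rows(series=[5,0.0028,0.0026,0.004,0,0,0,5,0.0028,0.0026,0.01,0,0,0,5,0.0028,0.0026,0.016,0,0,0,5,0.0028,0.0026,0.021,0,0,0,5,0.0028,0.0026,0.025,0,0,0,5,0.0028,0.0026,0.028,0,0,0,5,0.0028,0.0026,0.031,0,0,0,5,0.0028,0.0026,0.034,0,0,0,5,0.0028,0.0026,0.036,0,0,0,5,0.0028,0.0026,0.036,0,0,0])

```text
time: 9.17
position: [0.4808, 0.2582, 0.0971]
tool_rot: [-0.273, -3.129, 0.001]
ft_force: [-0.2, -0.2, -1.5]
grip_width: 0.181
```

```bash
python3 - <<'E'
from h import *
delta([.4815,.2586,.0805],target(-10,1))
E
```

```text
t 9.17 pos [0.4808 0.2582 0.0971] j [ 0.35  0.38 -1.05  1.83  0.36  1.14  0.57] F [-0.2 -0.2 -1.5] T [ 0.1  -0.12 -0.04] g 0.181
shift [-0.0007  0.0005  0.0166] turn [-0.02 -0.03  0.03]
```

Call:
play_rows(series=[5,0,0,0.002,0,0,0,5,0,0,0.004,0,0,0,5,0,0,0.006,0,0,0,5,0,0,0.008,0,0,0,5,0,0,0.01,0,0,0,5,0,0,0.012,0,0,0,5,0,0,0.0135,0,0,0,5,0,0,0.015,0,0,0,5,0,0,0.0155,0,0,0,5,0,0,0.0155,0,0,0])

```text
time: 10.0
position: [0.4809, 0.2583, 0.0818]
tool_rot: [-0.273, -3.129, 0.0]
ft_force: [-0.7, -0.7, -0.9]
grip_width: 0.178
```

```bash
python3 - <<'E'
from h import *
delta([.4815,.2586,.0805],target(-10,1))
E
```

```text
t 10.0 pos [0.4809 0.2583 0.0818] j [ 0.34  0.4  -1.04  1.85  0.38  1.11  0.56] F [-0.7 -0.7 -0.9] T [ 0.07 -0.12  0.02] g 0.178
shift [-0.0006  0.0004  0.0013] turn [-0.01 -0.01  0.03]
```

The blade has slid in without force. I'll seat the flange gently.

Call:
play_rows(series=[5,0,0,0.001,0,0,0,5,0,0,0.0015,0,0,0,5,0,0,0.002,0,0,0,5,0,0,0.002,0,0,0])

```text
time: 10.33
position: [0.4811, 0.2584, 0.0805]
tool_rot: [0.273, 3.129, -0.001]
ft_force: [-2.2, -1.2, 2.8]
grip_width: 0.177
```

```bash
python3 - <<'E'
from h import *
delta([.4815,.2586,.0805],target(-10,1))
E
```

```text
t 10.33 pos [0.4811 0.2584 0.0805] j [ 0.34  0.4  -1.04  1.85  0.39  1.11  0.56] F [-2.2 -1.2  2.8] T [-0.16  0.16  0.01] g 0.177
shift [-0.0004  0.0003 -0.    ] turn [-0.02  0.02  0.03]
```

Call:
play_rows(series=[5,0,0,0,0,0,3,5,0,0,0,0,0,7,5,0,0,0,0,0,11,5,0,0,0,0,0,15,5,0,0,0,0,0,19,5,0,0,0,0,0,23,5,0,0,0,0,0,27,5,0,0,0,0,0,31,5,0,0,0,0,0,35,5,0,0,0,0,0,38])

```text
time: 11.17
position: [0.4809, 0.2592, 0.0805]
tool_rot: [1.28, 2.869, 0.001]
ft_force: [-1.3, 0.9, 2.7]
grip_width: 0.178
```

```bash
python3 - <<'E'
from h import *
delta([.4815,.2586,.0805],target(-70,1))
E
```

```text
t 11.17 pos [0.4809 0.2592 0.0805] j [ 0.24  0.35 -0.91  1.85  0.31  1.09 -0.05] F [-1.3  0.9  2.7] T [0.14 0.09 0.2 ] g 0.178
shift [-0.0009  0.0001 -0.    ] turn [ 5.00e-02 -2.00e-02  2.19e+01]
```

Call:
play_rows(series=[5,0,0,0,0,0,3,5,0,0,0,0,0,6,5,0,0,0,0,0,9,5,0,0,0,0,0,12,5,0,0,0,0,0,14,5,0,0,0,0,0,16,5,0,0,0,0,0,17,5,0,0,0,0,0,18,5,0,0,0,0,0,18,5,0,0,0,0,0,18])

```text
time: 12.0
position: [0.4813, 0.2593, 0.0805]
tool_rot: [1.709, 2.636, 0.003]
ft_force: [-0.1, 2.9, 2.1]
grip_width: 0.179
```

```bash
python3 - <<'E'
from h import *
delta([.4815,.2586,.0805],target(-70,1))
E
```

```text
t 12.0 pos [0.4813 0.2593 0.0805] j [ 0.2   0.33 -0.85  1.85  0.28  1.08 -0.34] F [-0.1  2.9  2.1] T [ 0.68 -0.2   0.11] g 0.179
shift [-0.0007 -0.0001 -0.    ] turn [ 0.09 -0.05  4.08]
```

Call:
play_rows(series=[5,0,0,0,0,0,1.5,5,0,0,0,0,0,3,5,0,0,0,0,0,4,5,0,0,0,0,0,4,5,0,0,0,0,0,4])

```text
time: 12.42
position: [0.4815, 0.2592, 0.0805]
tool_rot: [1.8, 2.574, 0.003]
ft_force: [1.3, 5.1, 2.5]
grip_width: 0.181
```

```bash
python3 - <<'E'
from h import *
delta([.4815,.2586,.0805],target(-70,1))
E
```

```text
t 12.42 pos [0.4815 0.2592 0.0805] j [ 0.19  0.33 -0.84  1.85  0.27  1.08 -0.41] F [1.3 5.1 2.5] T [ 1.06 -0.51  0.34] g 0.181
shift [-0.0005 -0.0002 -0.    ] turn [ 0.1  -0.03  0.06]
```

Call:
play_rows(series=[5,0,0,0,0,0,1,5,0,0,0,0,0,2,5,0,0,0,0,0,2,5,0,0,0,0,0,2])

```text
time: 12.75
position: [0.4815, 0.259, 0.0805]
tool_rot: [1.845, 2.542, 0.002]
ft_force: [1.4, 4.6, 5.0]
grip_width: 0.181
```

```bash
python3 - <<'E'
from h import *
delta([.4815,.2586,.0805],target(-70,1))
E
```

```text
t 12.75 pos [0.4815 0.259  0.0805] j [ 0.18  0.33 -0.83  1.85  0.27  1.08 -0.44] F [1.4 4.6 5. ] T [ 1.19 -0.6   0.58] g 0.181
shift [-0.0004 -0.0002 -0.    ] turn [ 0.1  -0.02 -1.96]
```

Torque rose to 0.58 N m against the 0.15 rub, so the knob is at its stop. I'll relax a little within the play and release.

Call:
play_rows(series=[5,0,0,0,0,0,-2,5,0,0,-0.0005,0,0,-4,5,0,0,-0.0005,0,0,-5,5,0,0,-0.0005,0,0,-5,40,0,0,-0.0005,0,0,-5,40,0,0,-0.0005,0,0,-5,40,0,0,-0.0005,0,0,-5,60,0,0,-0.0005,0,0,-5,60,0,0,-0.0005,0,0,-5,60,0,0,-0.0005,0,0,-5])

```text
time: 13.58
position: [0.4807, 0.2577, 0.0801]
tool_rot: [-1.734, -2.619, 0.002]
ft_force: [1.6, 0.1, -0.1]
grip_width: 0.531
```

```bash
python3 - <<'E'
from h import *
delta([.4815,.2586,.25],target(-65,1))
E
```

```text
t 13.58 pos [0.4807 0.2577 0.0801] j [ 0.2   0.33 -0.85  1.85  0.28  1.08 -0.36] F [ 1.6  0.1 -0.1] T [ 0.05 -0.14 -0.  ] g 0.531
shift [ 0.0004  0.0009 -0.1699] turn [-0.08  0.03 -2.01]
```

Released. I'll rise straight up and then swing away to clear the view.

Call:
play_rows(series=[60,0,0,0,0,0,0,60,0,0,-0.008,0,0,0,60,0,0,-0.025,0,0,0,60,0,0,-0.05,0,0,0,60,0,0,-0.085,0,0,0,60,0,0,-0.12,0,0,0,60,0,0,-0.155,0,0,0,60,0,0,-0.19,0,0,0,60,0,0,-0.215,0,0,0,60,0,0,-0.22,0,0,0])

```text
time: 14.42
position: [0.4825, 0.26, 0.3063]
tool_rot: [1.73, 2.616, 0.01]
ft_force: [0.4, 0.1, 0.2]
grip_width: 0.601
```

```bash
python3 - <<'E'
from h import *
delta([.47,-.05,.32],target(-45,1))
S=get('scene');T=get('top')
g=cv2.cvtColor(S['frame'],cv2.COLOR_RGB2BGR);t=cv2.cvtColor(T['frame'],cv2.COLOR_RGB2BGR)
a=cv2.resize(g[120:220,100:200],(400,400),interpolation=cv2.INTER_CUBIC)
b=cv2.resize(t[150:250,100:200],(400,400),interpolation=cv2.INTER_CUBIC)
cv2.imwrite('pics/v2.png',np.hstack([a,b]))
E
```

```text
t 14.42 pos [0.4825 0.26   0.3063] j [ 0.28  0.14 -0.9   1.55  0.11  1.49 -0.23] F [0.4 0.1 0.2] T [ 0.03 -0.15 -0.03] g 0.601
shift [-0.2804 -0.1327 -0.0146] turn [  0.46   0.13 -21.95]
```

View pics/v2.png

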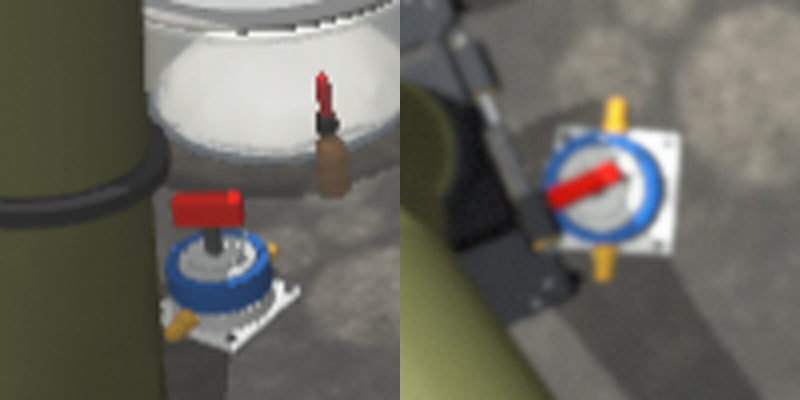

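The key stands upright at (208,210) left and (585,183) right. I'll swing the arm clear for a check of the slot angle against the black dot.

Call:
play_rows(series=[60,-0.02,-0.01,-0.002,0,0,-2,60,-0.05,-0.024,-0.004,0,0,-4,60,-0.08,-0.038,-0.006,0,0,-6,60,-0.11,-0.052,-0.008,0,0,-8,60,-0.14,-0.066,-0.01,0,0,-10,60,-0.17,-0.08,-0.012,0,0,-12,60,-0.2,-0.095,-0.014,0,0,-14,60,-0.23,-0.109,-0.014,0,0,-16,60,-0.26,-0.123,-0.014,0,0,-18,60,-0.28,-0.132,-0.014,0,0,-20])

```text
time: 15.35
position: [0.4675, -0.0548, 0.3126]
tool_rot: [-1.254, -2.877, 0.003]
ft_force: [-0.2, -0.1, 0.2]
grip_width: 0.598
```

```bash
python3 - <<'E'
from h import *
delta([.47,-.05,.32],target(-45,1))
S=get('scene');T=get('top')
g=cv2.cvtColor(S['frame'],cv2.COLOR_RGB2BGR);t=cv2.cvtColor(T['frame'],cv2.COLOR_RGB2BGR)
a=cv2.resize(g[155:215,130:190],(400,400),interpolation=cv2.INTER_CUBIC)
b=cv2.resize(t[172:222,127:177],(400,400),interpolation=cv2.INTER_CUBIC)
cv2.imwrite('pics/v3.png',np.hstack([a,b])); save(T,'top3')
E
```

```text
t 15.35 pos [ 0.4675 -0.0548  0.3126] j [ 0.66 -0.08 -0.56  1.71 -0.04  1.51  0.86] F [-0.2 -0.1  0.2] T [-0.04 -0.15 -0.  ] g 0.598
shift [ 0.0018  0.0051 -0.0074] turn [-0.16 -0.11 -2.1 ]
```

View pics/v3.png

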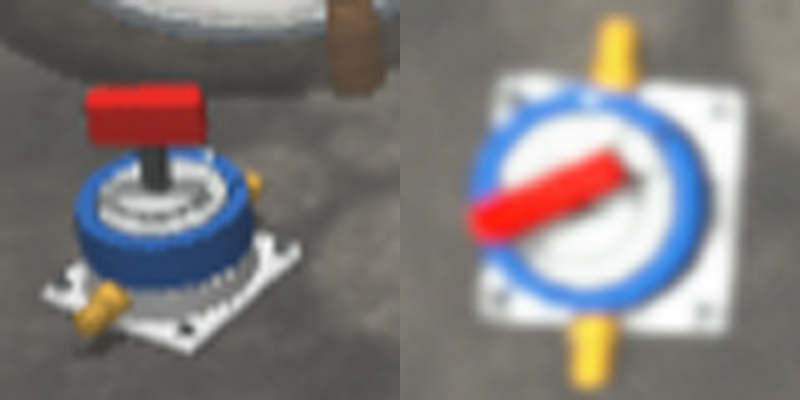

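View pics/top3.png

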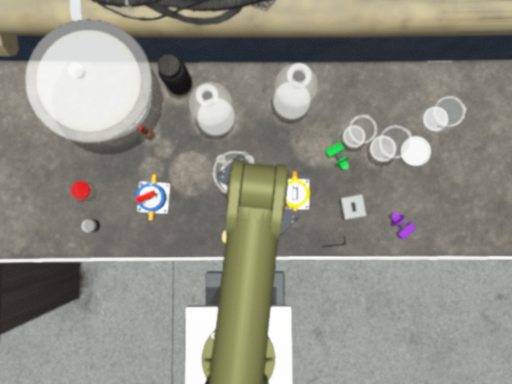

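The slot's visible end, at (633,160) in the right crop, points about 49° clockwise. That is at the black dot at (660,132), so the valve is shut. The key is upright with its flange flat, and nothing touches the yellow valve. I'll hand the job in.

```bash
python3 -c "
from bench import *
print(close_job())"
```

```text
the job is handed in; nothing more can be done
None
```

The blue valve is shut as far as my checks show, and the job was handed in at about 15.4 s of the 46 s allowed. I took the red key from its stand, carried it high past the beaker and pushed the blade in until the flange seated. I then turned the key about 62° clockwise, relaxed a few degrees within the free play, released it and moved clear.

- **At the stop:** the turning torque rose to 0.58 N m against the knob's 0.15 N m rub. In the last picture the slot's visible end points about 49° clockwise, level with the black "shut" dot at about 47°. That is a rough reading from a coarse image.
- **Key:** it stands upright with its flange on the knob face. I couldn't see the slot while inserting because the arm blocked both cameras, so I went by pose and force. Contact came at the expected height.
- **Key angle:** the key's angle minus the free play put the slot at about -57°, while the picture gave about -49°. I took this as slip or flex in the grip and did not check it further.
- **Yellow valve:** the gripper never went near it, but I made no close check of its knob at the end.
- **Look-alikes:** the green and purple keys stood upright in the first pictures and were already lying over at 2.8 s, before I picked up the red key. The gripper had stayed at least 0.13 m above the bench until then, with no contact force in the readings. I believe they tipped over by themselves.

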